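# Lock the press bed, stamp the balance-weight bars, tidy up

### The arm

A 7-joint arm with a two-finger parallel gripper is mounted at the origin on the work surface. World frame = base frame: x ahead of the robot, y to its left, z up, the work surface at z = 0. Lengths are in m, angles in rad, forces in N, time in s.
With the tool pointing down it reaches from about 0.425 to 0.925 m from the base axis. Payload 6.8 kg.
Tool frame: the origin (TCP) lies on the front face of the gripper's body, between the roots of the fingers; the fingertips stand 73 mm ahead of it and the grasp point (between the pads) lies 54 mm ahead of it (env.nose_length is the distance from the TCP to the fingertips, in m); z points along the fingers, y is the direction in which the jaws open and shut (so a half turn about z gives the same grasp; the last joint's range is limited). The gripper opens to 85 mm and grips with 20 to 120 N. Pads are 22 mm wide; open, the fingers measure 114 mm over their backs; the gripper's body (76 mm by 85 mm) begins 54 mm behind the grasp point. The pads swing forward as they close: fully open they stand 13 mm farther back than shut.
Start: joints at [-1.258, 0.477, 0.022, 1.555, -0.011, 1.109, -0.083], TCP at [0.276, 0.616, 0.304] pointing down, gripper open.
Joint ranges: [-2.96, 2.96], [-0.34, 2.1], [-1.41, 1.46], [0.24, 2.44], [-1.37, 4.51], [0.17, 1.92], [-2.96, 2.96]. Speed limits (rad/s): [2.39, 2.39, 3.14, 3.14, 3.14, 3.14, 3.14].

### API

Orientations are given as a unit quaternion [w, x, y, z].
In Python, from cell import env, kin, camera, calibration, job gives the robot as it stands. The module is installed in compiled form; this text tells all that it offers. Calls block until the motion is done:
- env.reach(position, orientation): joint-space move of the TCP to a pose.
- env.movel(position, velocity=0.15, rot=None, stop_force=None): straight line of the TCP; rot=None keeps the orientation; velocity is the mean speed in m/s. With stop_force (N) it stops when the force on the tool has changed by that much, and returns True; else False.
- env.goto_joints(angles): joint-space move.
- env.grip(opening, f_grip=None): finger opening in m; f_grip is the grip in N (None keeps the last); returns when the fingers have stopped.
- env.dwell(seconds).
- kin.inverse_kinematics(position, orientation): joint angles nearest the present ones, or None.
- env.get_state(): the state.
- camera(name): name is "scene" or "top" or "wrist"; returns (picture, depth): 384x512x3 uint8, blue, green, red; 384x512 float32, m along the optical axis (not along the pixel's ray), 0 where there is no reading.
- calibration(name): a dict with "fx", "fy", "cx", "cy" (pixels), "rvec" (rotation vector, rad) and "tvec" (3), from world to camera coordinates, as OpenCV has them. Camera axes: x right, y down, z forward; pixel columns grow to the right and rows downward; lengths in m; the calibration is good to about 2 mm. A picture is of the moment at which its call begins: read the wrist's pose just before it. calibration takes no time and is no camera call; for the wrist camera it gives the pose at the moment of the call.
A pose or a line that the arm cannot do raises env.PlanningError and nothing moves.
- job.job_done(): hands the job in, once; it reports no verdict.
The state is a dict: "time": time; "qpos": joint angles; "joint_velocities": joint speeds; "joint_torque": joint torques, N m; "tcp_pos": TCP position; "orientation": TCP orientation; "force": force on the tool from outside, world axes, zero at the start; "torque": the same for the moment, N m; "opening": finger opening in m.
Only numpy, scipy, OpenCV 4.12 (cv2) and the standard library are available. Lean on these libraries where they do the work, as an engineer would, in place of code of your own. Each camera call takes 0.05 s, during which the arm holds its last target.

### The job

Before stamping, lock the press: set both prongs of the pin spanner into the two holes of the press's lock ring and turn it clockwise until it stops; the spanner goes back upright in its holder afterwards. Lay every loose metal bar into the nests of the press bed, one flat in each nest, pull the sprung lever right down to its stop on all of them together and let it come back up. Then move all the bars into the steel tray; leave the other things on the bench where they are.

Things in the scene. Friction and masses are not known exactly. Their poses are not given: they have to be found in the camera images.
- press: bench press, fixed. Origin on the bench under the middle of its bed; x points away from the robot to the lever's hinge, y to the left. Grey base plate 20 mm thick (x -70 to 125, y -190 to 100 mm). Steel bed 74 x 150 mm (x by y) with three nests side by side along y. Lock ring at x -20, y -140. Two cheeks, x 75 to 115, y +-89 to +-101, up to z 80
- nest0 (a point): centre of the floor of the right-hand nest (press y = -46 mm, 30 mm above the bench). A nest is a recess 3 mm deep, 60 mm long (along press x), 28 mm wide; its rim is 33 mm above the bench, 18 mm of rim between neighbouring nests
- nest1 (a point): the same for the middle nest (press y = 0)
- nest2 (a point): the same for the left-hand nest (press y = +46 mm)
- lever (a joint): angle of the press's bail lever, rad: 0 = sprung up (it leans 20 degrees past upright, away from the robot), 1.92 = fully down at its stop (level, pointing to the robot). A spring always lifts it; at the stop that takes about 6 N at the bar. It counts as at its stop above 1.86 and as back up below 0.15. A bar that is not seated in its nest keeps it from the stop
- lever_bar (a point): middle of the lever's grip bar: round, rubber, 20 mm thick, 150 mm long, parallel to press y, between two side arms (10 mm thick, inner faces at +-75). It runs on a 190 mm arc about lever_hinge: 239 mm above the bench when up, 60 mm when down (then 95 mm in front of the bed's middle). The platen (150 x 50 x 12 mm) sits 70 to 120 mm from the hinge; the 60 mm between it and the bar are open
- lever_hinge (a point): middle of the lever's hinge axis, which is parallel to press y: 95 mm beyond the bed's middle, 60 mm above the bench
- lock_ring (a joint): angle of the lock ring, rad: starts between 0 and 0.4, grows clockwise seen from above, stops at 1.3; locked above 1.2. Stiff with friction (about 0.1 N m), stays where it is left. Turn it only with the spanner
- ring_face (a point): centre of the lock ring's upper face, 46 mm above the bench; its x axis runs through both holes and turns with the ring, z up. Steel ring 72 mm across on a grey boss
- ring_hole_a (a point): mouth of one of the lock ring's two holes: 11.5 mm in diameter, 12 mm deep, 23 mm from the ring's centre along ring_face's x. The other is opposite, the same size; either prong may go in either hole
- spanner: pin spanner, 300 g, T-handled, standing in its holder. Origin midway between the tips of its two prongs; z up along the stem, x from one prong to the other. Prongs 7 mm in diameter, 14 mm long, 46 mm apart (at x = +-23); cross-piece 62 x 16 mm, z 14 to 26; round stem 12 mm; on top the handle, a flat bar 70 mm long (along x), 14 mm thick (along y), z 56 to 78 mm: grip it across the 14 mm
- holder: fixed black holder block for the spanner, 90 x 40 x 24 mm; origin at the centre of its underside, x along its length. A slot 58 x 13 mm (x by y) goes right through from the top: both prongs hang in it and the spanner's cross-piece rests on the top, so the spanner's origin is then 10 mm above the bench, over the holder's
- bar0: loose bare-metal balance-weight bar, 50 x 20 x 16 mm (x, y, z), 125 g; origin at the centre of its underside. Lies on the mat at the start, long side roughly along the mat's x. Two or three of the three bars are there; any bar may go in any nest
- bar1: loose bare-metal balance-weight bar, 50 x 20 x 16 mm (x, y, z), 125 g; origin at the centre of its underside. Lies on the mat at the start, long side roughly along the mat's x. Two or three of the three bars are there; any bar may go in any nest
- bar2: loose bare-metal balance-weight bar, 50 x 20 x 16 mm (x, y, z), 125 g; origin at the centre of its underside. Lies on the mat at the start, long side roughly along the mat's x. Two or three of the three bars are there; any bar may go in any nest
- mat: fixed black rubber mat 150 x 150 x 4 mm on which the bars lie at the start; origin at the centre of its underside. It lies left or right of the press, with the tray on the other side
- tray: fixed open steel tray, outside 150 x 180 mm (x by y), 25 mm high, walls and floor 4 mm; origin at the centre of its underside. Finished bars go here, in any arrangement
- hammer: bystander: hammer, to be left where it is (not moved 4 cm or more)
- tape: bystander: roll of tape, to be left where it is (not moved 4 cm or more)
- centring_a: bystander: larger centring ring, to be left where it is (not moved 4 cm or more)
- centring_b: bystander: smaller centring ring, to be left where it is (not moved 4 cm or more)
- spray: bystander: spray can, to be left where it is (not moved 4 cm or more)
- jar: bystander: jar, to be left where it is (not moved 4 cm or more)
- brush: bystander: brush, to be left where it is (not moved 4 cm or more)
There are look-alikes about, which are no part of the job. Leave any orange look-alike of the bar1 alone. What is shaped like the spanner but blue is not meant.

How it is judged:
By the outcome, as a careful person would: the job done as asked, in the order asked, and still so for the second after the job is handed in, with the robot touching nothing.
Of bar0, bar1, bar2 only 2 to 3 are there at a start; the rules pass over those that are not, and their reading is None.
At some moment in a run one of bar0, bar1, bar2 may be knocked a few centimetres aside while the robot is not near it.
It also fails if it takes over 210 s, if anything falls off the work surface, if the arm or the gripper's body presses on something with over 40 N, if the wrist force passes 120 N, or if a joint passes its speed limit or range.

## Working session

There is one attempt and no reset: what is moved stays moved. The work goes in short steps, each a Python script; the robot and the scene stay as the last script left them, time stands still between calls to the robot, and variables do not carry over. Pictures are saved under pics/ and viewed, and the job is handed in when it is done.

```bash
ls; mkdir -p pics; python3 - <<'E'
from cell import env,kin,camera,calibration,job
import cv2,numpy as np
for n in("scene","top","wrist"):
    c=calibration(n);p,d=camera(n);cv2.imwrite(f"pics/{n}0.png",p);np.save(f"pics/{n}0.npy",d)
    R=cv2.Rodrigues(np.array(c["rvec"]))[0];print(n,c["fx"],c["cx"],c["cy"],-R.T@np.array(c["tvec"]).ravel(),R[2])
s=env.get_state();print(s)
E
```

```text
pics
scene 498.8930240432658 240.01252074375853 193.24928393374665 [0.97603315 0.64598135 1.40499976] [-0.30957528 -0.44462055 -0.8405211 ]
top 415.6889323975408 261.0636428279346 186.21814897863322 [ 0.26486275 -0.0123171   1.35680852] [ 0.21028316 -0.00575345 -0.97762359]
wrist 327.2147936861798 255.62022195729764 191.81802507766042 [0.21305657 0.64439212 0.37161855] [ 0.24520071 -0.11270464 -0.96289889]
{'time': 0.15, 'qpos': array([-1.25809601,  0.47764115,  0.02236178,  1.55614302, -0.01150725,
        1.10932243, -0.08309401]), 'joint_velocities': array([-1.58633092e-03, -2.08536160e-03,  2.82139590e-04, -3.68694791e-03,
       -5.60499835e-04, -1.45468163e-03,  7.86647718e-05]), 'joint_torque': array([ 2.41684626e-03, -5.96922934e+01,  1.60997920e+00, -2.81493348e+01,
        1.26021879e-02,  6.56441538e-03, -2.17007106e-06]), 'tcp_pos': array([0.27560155, 0.61581634, 0.3031629 ]), 'orientation': array([-9.67278782e-05,  2.08847316e-01,  9.77948014e-01, -6.86027308e-04]), 'force': array([0.98721956, 0.46175477, 0.02835867]), 'torque': array([-0.02806932,  0.01114404,  0.00206578]), 'opening': 0.0852446131415512}
```

View pics/scene0.png

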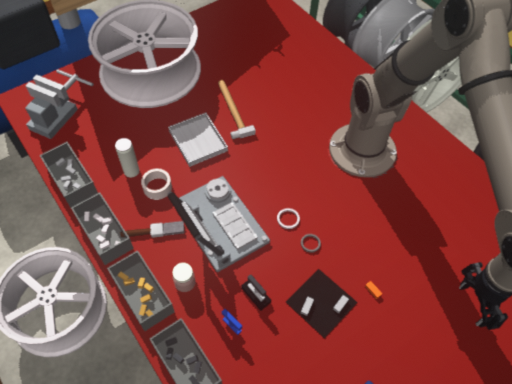

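View pics/top0.png

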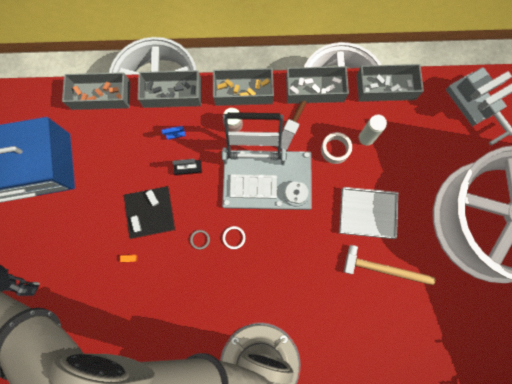

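View pics/wrist0.png

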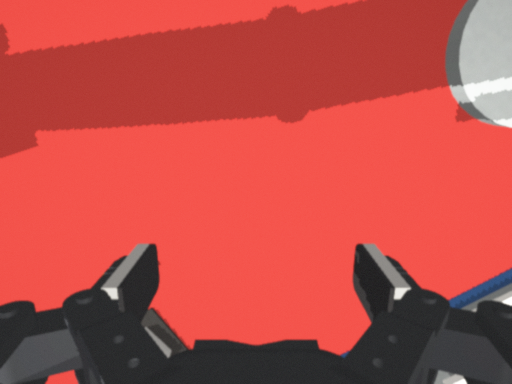

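The scene shows two bars on the mat (top pixels ~(136,223) and (152,198)). The spanner is in its holder at ~(187,167), the press is at ~(266,180), the tray is at ~(369,212), and the blue and orange items are look-alikes. Next I'll unproject these and zoom in.

```bash
cat > h.py <<'E'
from cell import env,kin,camera,calibration,job
import cv2,numpy as np
from scipy.spatial.transform import Rotation as Rt
def cal(n):
    c=calibration(n);R=cv2.Rodrigues(np.array(c["rvec"]))[0];t=np.array(c["tvec"]).ravel()
    return c,R,t
def cloud(d,C):
    c,R,t=C;v,u=np.indices(d.shape)
    P=np.stack([(u-c["cx"])/c["fx"]*d,(v-c["cy"])/c["fy"]*d,d],-1)
    W=(P-t)@R; W[d<=0]=np.nan; return W
def onplane(uv,z,C):
    c,R,t=C;uv=np.atleast_2d(np.array(uv,float))
    r=np.c_[(uv[:,0]-c["cx"])/c["fx"],(uv[:,1]-c["cy"])/c["fy"],np.ones(len(uv))]@R
    o=-R.T@t;s=(z-o[2])/r[:,2];return o+r*s[:,None]
def proj(P,C):
    c,R,t=C;p=np.atleast_2d(P)@R.T+t
    return np.c_[p[:,0]/p[:,2]*c["fx"]+c["cx"],p[:,1]/p[:,2]*c["fy"]+c["cy"]]
def snap(n,name):
    C=cal(n);p,d=camera(n);cv2.imwrite(f"pics/{name}.png",p);return p,d,C
def ortho(p,d,C,x0,x1,y0,y1,res,z):
    # rectified picture on plane z: rows x descending, cols y descending
    X=np.arange(x1,x0,-res);Y=np.arange(y1,y0,-res)
    G=np.stack(np.meshgrid(X,Y,indexing='ij')+[np.full((len(X),len(Y)),z)],-1) if False else None
    gx,gy=np.meshgrid(X,Y,indexing='ij')
    uv=proj(np.c_[gx.ravel(),gy.ravel(),np.full(gx.size,z)],C).reshape(gx.shape+(2,)).astype(np.float32)
    return cv2.remap(p,uv[...,0],uv[...,1],cv2.INTER_CUBIC)
def down(yaw):
    # tool z down; tool y (jaw axis) direction at angle yaw in world xy
    z=np.array([0,0,-1.]);y=np.array([np.cos(yaw),np.sin(yaw),0]);x=np.cross(y,z)
    q=Rt.from_matrix(np.c_[x,y,z]).as_quat();return np.r_[q[3],q[:3]]
def st(*k):
    s=env.get_state();print({a:np.round(s[a],4) for a in (k or("time","tcp_pos","force","opening"))});return s
E
python3 - <<'E'
from h import *
C=cal("top");p=cv2.imread("pics/top0.png");d=np.load("pics/top0.npy")
W=cloud(d,C)
for n,uv in dict(bar_a=(136,223),bar_b=(152,198),sp=(187,167),mat=(149,212),bed=(254,187),ring=(297,192),tray=(369,212),table=(230,280),leverbar=(253,115),orange=(128,258),jar=(232,117)).items():
    print(n,np.round(W[uv[1],uv[0]],3))
o=p[90:280,90:440];cv2.imwrite("pics/topz.png",cv2.resize(o,None,fx=2.28,fy=2.28,interpolation=cv2.INTER_CUBIC))
E
```

```text
bar_a [0.443 0.387 0.021]
bar_b [0.524 0.337 0.021]
sp [0.621 0.221 0.038]
mat [0.48  0.35  0.005]
bed [0.548 0.003 0.03 ]
ring [ 0.524 -0.135  0.048]
tray [ 0.459 -0.373 -0.001]
table [0.254 0.088 0.001]
leverbar [ 0.712 -0.002  0.245]
orange [0.333 0.41  0.018]
jar [0.706 0.057 0.248]
```

View pics/topz.png

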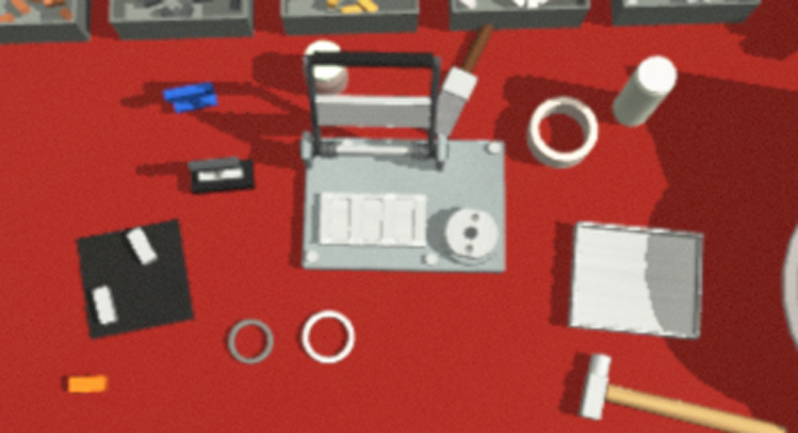

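```bash
python3 - <<'E'
from h import *
env.reach([0.5,0.06,0.34],down(np.pi/2))
p,d,C=snap("wrist","w1");np.save("pics/w1.npy",d);np.save("pics/w1C.npy",np.array([C],dtype=object),allow_pickle=True)
st()
E
```

```text
{'time': np.float64(2.35), 'tcp_pos': array([0.5001, 0.061 , 0.3399]), 'force': array([ 0.1028, -0.5907,  0.0562]), 'opening': np.float64(0.0855)}
```

View pics/w1.png

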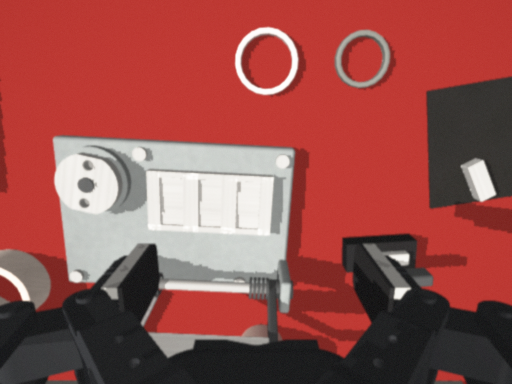

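```bash
python3 - <<'E'
from h import *
import pickle
for n,pos in dict(wring=[0.49,-0.12,0.25],wbed=[0.5,0.0,0.25],wsp=[0.56,0.22,0.27],wmat=[0.48,0.34,0.28]).items():
    env.reach(pos,down(np.pi/2))
    env.dwell(0.3)
    p,d,C=snap("wrist",n);pickle.dump((p,d,C),open(f"pics/{n}.pkl","wb"))
st()
ims=[cv2.resize(cv2.imread(f"pics/{n}.png"),(400,300)) for n in("wring","wbed","wsp","wmat")]
cv2.imwrite("pics/four.png",np.vstack([np.hstack(ims[:2]),np.hstack(ims[2:])]))
E
```

```text
{'time': np.float64(6.675), 'tcp_pos': array([0.4806, 0.3392, 0.28  ]), 'force': array([ 0.0972, -0.2737, -0.6896]), 'opening': np.float64(0.0855)}
```

View pics/four.png

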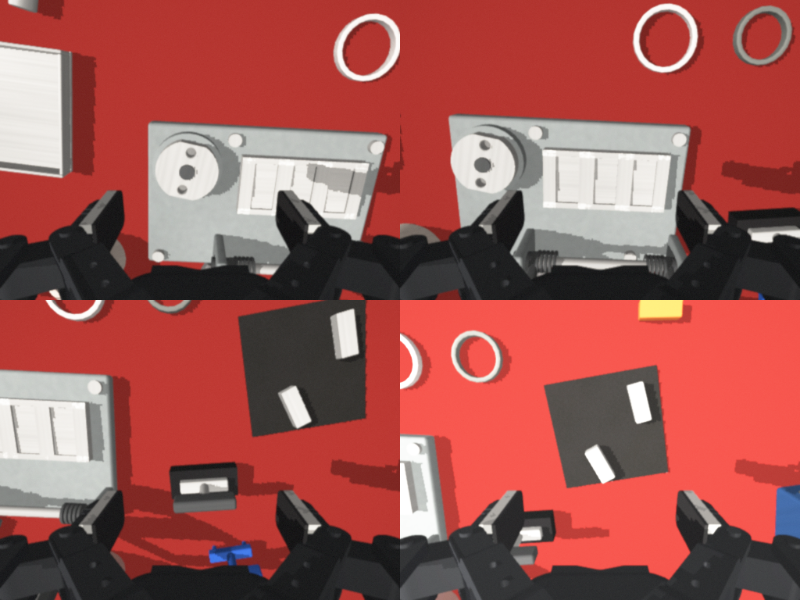

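```bash
python3 - <<'E'
from h import *
import pickle
L=lambda n:pickle.load(open(f"pics/{n}.pkl","rb"))
def o(n,cx,cy,hx,hy,z,k):
    p,d,C=L(n);im=ortho(p,d,C,cx-hx,cx+hx,cy-hy,cy+hy,0.0005,z)
    for i in range(0,int(2*hx/0.0005),40): cv2.line(im,(0,i),(6,i),(0,255,255),1)
    for i in range(0,int(2*hy/0.0005),40): cv2.line(im,(i,0),(i,6),(0,255,255),1)
    cv2.imwrite(f"pics/o_{k}.png",im);print(k,im.shape)
    return im
a=o("wring",.52,-.135,.05,.05,.046,"ring")
b=o("wbed",.545,0,.05,.1,.033,"bed")
c=o("wsp",.62,.22,.05,.06,.088,"sph")
c2=o("wsp",.62,.22,.05,.06,.024,"hold")
e=o("wmat",.48,.36,.09,.09,.020,"bars")
W=np.zeros((400,600,3),np.uint8)
W[:200,:200]=a;W[200:400,:400]=b;W[:200,200:440]=c;
cv2.imwrite("pics/oA.png",W)
W=np.zeros((360,600,3),np.uint8);W[:360,:360]=e;W[:200,360:600]=c2;cv2.imwrite("pics/oB.png",W)
E
```

```text
ring (201, 200, 3)
bed (201, 400, 3)
sph (201, 241, 3)
hold (201, 241, 3)
bars (360, 360, 3)Traceback (most recent call last):
  File "<stdin>", line 16, in <module>
ValueError: could not broadcast input array from shape (201,200,3) into shape (200,200,3)
```

```bash
python3 - <<'E'
import cv2,numpy as np
r=lambda k:cv2.imread(f"pics/o_{k}.png")
W=np.zeros((410,700,3),np.uint8)
def put(im,x,y): W[y:y+im.shape[0],x:x+im.shape[1]]=im
put(r("ring"),0,0);put(r("bed"),0,205);put(r("sph"),205,0);put(r("hold"),450,0)
cv2.imwrite("pics/oA.png",W)
cv2.imwrite("pics/oB.png",cv2.resize(r("bars"),None,fx=1.5,fy=1.5))
E
```

```text
(no output)
```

View pics/oA.png

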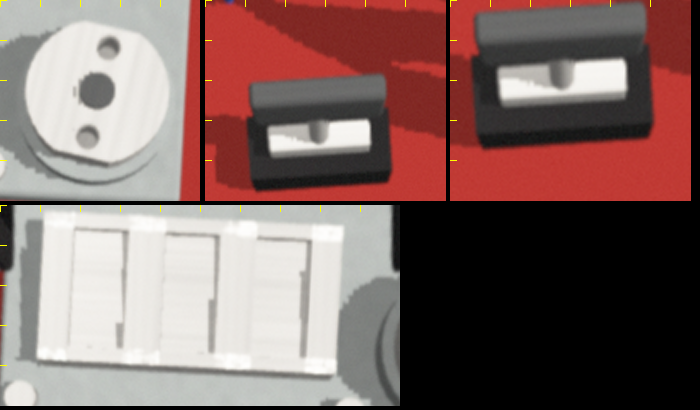

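View pics/oB.png

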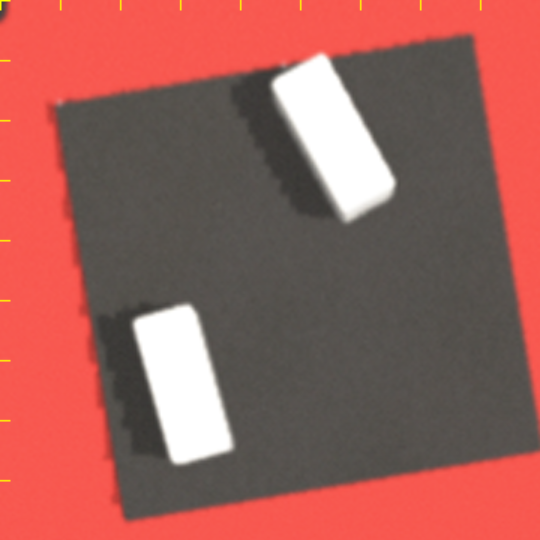

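```bash
python3 - <<'E'
from h import *
import pickle
p,d,C=pickle.load(open("pics/wsp.pkl","rb"))
ims=[]
for z in(.088,.036,.024):
    im=ortho(p,d,C,.575,.665,.16,.28,0.0003,z)
    ims.append(np.clip(im.astype(float)*1.8+10,0,255).astype(np.uint8))
cv2.imwrite("pics/oC.png",np.hstack(ims[:2]));print(ims[0].shape)
cv2.imwrite("pics/oC2.png",cv2.resize(ims[2],None,fx=1.5,fy=1.5))
W=cloud(d,C)
m=(np.abs(W[...,2]-.088)<.004)&(W[...,0]>.57)&(W[...,0]<.68)&(W[...,1]>.15)&(W[...,1]<.3)
q=W[m][:,:2];print(len(q),q.mean(0),q.min(0),q.max(0),cv2.minAreaRect((q*1000).astype(np.float32)))
C=cal("top");T=onplane((np.array([(577,222),(703,233),(699,337),(569,326)])/2.28+90),.025,C);print("tray",T.round(3),T.mean(0).round(3))
W=cloud(np.load("pics/top0.npy"),C)
m=(W[...,2]>.078)&(W[...,2]<.1)&(W[...,0]>.55)&(W[...,0]<.8)&(W[...,1]>.15)&(W[...,1]<.35)
for q in W[m].round(3)[::3]:print(q)
E
```

```text
(301, 401, 3)
1146 [0.62530287 0.22407318] [0.61715231 0.18902759] [0.63487241 0.25872664] ((625.6350708007812, 223.8641357421875), (14.237497329711914, 69.47921752929688), 3.907017230987549)
tray [[ 0.539 -0.288  0.025]
 [ 0.518 -0.468  0.025]
 [ 0.37  -0.447  0.025]
 [ 0.391 -0.266  0.025]] [ 0.454 -0.367  0.025]
[0.747 0.23  0.08 ]
[0.744 0.24  0.081]
[0.741 0.253 0.08 ]
[0.738 0.266 0.079]
[0.737 0.246 0.08 ]
[0.735 0.291 0.081]
[0.734 0.237 0.079]
[0.731 0.266 0.08 ]
[0.731 0.247 0.079]
[0.634 0.206 0.086]
[0.634 0.197 0.085]
[0.631 0.24  0.088]
[0.631 0.231 0.086]
[0.63  0.221 0.088]
[0.631 0.212 0.086]
[0.629 0.202 0.091]
[0.63  0.193 0.085]
[0.628 0.253 0.087]
[0.628 0.244 0.086]
[0.627 0.234 0.088]
[0.626 0.224 0.093]
[0.627 0.216 0.085]
[0.626 0.206 0.088]
[0.627 0.196 0.086]
[0.625 0.257 0.086]
[0.624 0.247 0.088]
[0.625 0.238 0.085]
[0.624 0.228 0.086]
[0.624 0.218 0.087]
[0.624 0.209 0.085]
[0.624 0.2   0.085]
[0.624 0.191 0.082]
[0.621 0.249 0.09 ]
[0.621 0.241 0.087]
[0.621 0.231 0.086]
[0.621 0.222 0.085]
[0.619 0.211 0.091]
[0.621 0.203 0.085]
[0.622 0.194 0.08 ]
[0.619 0.253 0.086]
[0.618 0.243 0.088]
[0.619 0.235 0.082]
[0.618 0.222 0.085]
[0.619 0.207 0.078]
[0.616 0.245 0.081]
```

View pics/oC.png

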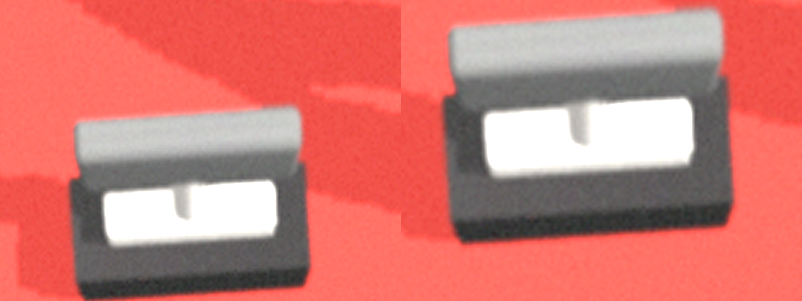

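View pics/oC2.png

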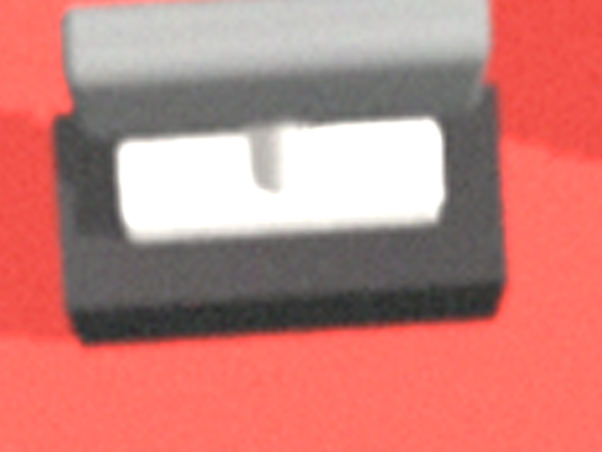

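```bash
python3 - <<'E'
from h import *
for off in(0,180):
  for yaw,pos in((4,(.625,.224,.25)),(4,(.625,.224,.131)),(77.5,(.524,-.134,.25)),(77.5,(.524,-.134,.155)),(30,(.524,-.134,.155)),(-10,(.524,-.134,.155))):
    q=kin.inverse_kinematics(list(pos),down(np.radians(yaw+off)));print(off,yaw,None if q is None else np.round(q,2))
E
```

```text
0 4 [-0.88  0.58  0.65  1.67 -0.4   1.03 -0.03]
0 4 [-0.82  0.72  0.56  1.74 -0.5   0.83  0.04]
0 77.5 [-0.39  0.37  0.66  1.97 -0.29  0.9   1.77]
0 77.5 [-0.33  0.52  0.6   2.03 -0.44  0.72  1.9 ]
0 30 [-0.43  0.57  0.74  2.04 -0.56  0.75  1.19]
0 -10 [-0.47  0.59  0.81  2.04 -0.62  0.77  0.54]
180 4 [-0.44  0.51  0.    1.63 -0.    1.    2.78]
180 4 [-0.41  0.65 -0.04  1.71  0.03  0.79  2.75]
180 77.5 [-0.75  0.67  1.28  1.98 -0.75  1.07 -0.92]
180 77.5 [-0.7   0.91  1.27  2.05 -1.05  1.05 -0.68]
180 30 [-0.7   0.91  1.27  2.05 -1.05  1.05 -1.51]
180 -10 [ 0.75  0.58 -0.79  1.96  0.55  0.83  2.62]
```

```bash
python3 - <<'E'
from h import *
Q=down(np.radians(4))
env.reach([.625,.224,.25],Q);env.grip(.05,60)
p,d,C=snap("wrist","w5")
print(env.movel([.625,.224,.131],.1,stop_force=8));st()
env.grip(0,60);st("force","torque","opening","tcp_pos")
snap("wrist","w6")
env.movel([.625,.224,.26],.1);st("force","torque","opening","time")
p,d,C=snap("wrist","w7");snap("scene","s7")
E
python3 -c "
import cv2,numpy as np
i=[cv2.resize(cv2.imread(f'pics/{n}.png'),(400,300)) for n in('w5','w6','w7')]+[cv2.resize(cv2.imread('pics/s7.png')[200:350,180:380],(400,300))]
cv2.imwrite('pics/m1.png',np.vstack([np.hstack(i[:2]),np.hstack(i[2:])]))"
```

```text
False
{'time': np.float64(9.4583), 'tcp_pos': array([0.6255, 0.2241, 0.1318]), 'force': array([-0.0292, -0.0654,  0.3988]), 'opening': np.float64(0.0499)}
{'force': array([-0.0084, -0.0777,  2.7807]), 'torque': array([ 0.0601,  0.0618, -0.0358]), 'opening': np.float64(0.0134), 'tcp_pos': array([0.6253, 0.2241, 0.1315])}
{'force': array([ 0.4654, -0.4951, -2.3071]), 'torque': array([-0.0176, -0.0448, -0.032 ]), 'opening': np.float64(0.0132), 'time': np.float64(11.3667)}
```

View pics/m1.png

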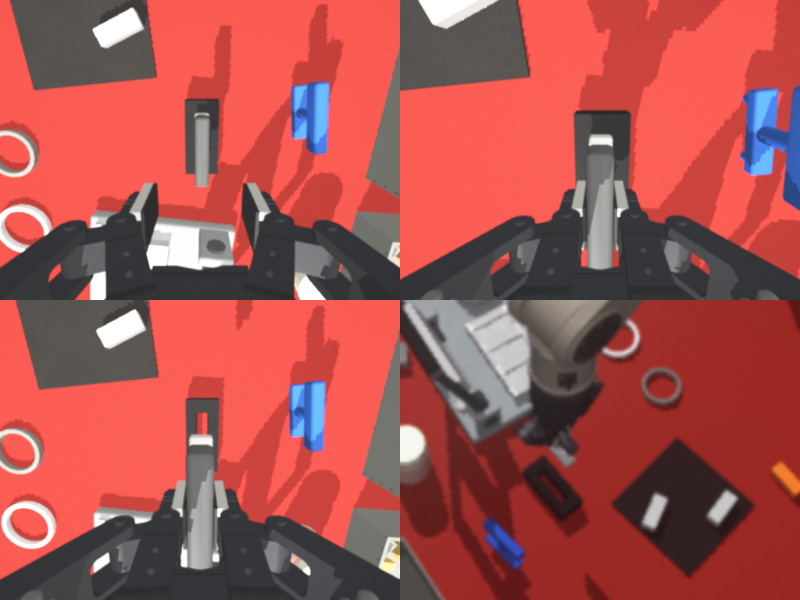

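```bash
python3 - <<'E'
from h import *
i=cv2.imread('pics/w7.png')[110:290,180:340];cv2.imwrite('pics/w7z.png',cv2.resize(i,None,fx=3.3,fy=3.3,interpolation=cv2.INTER_CUBIC))
C=cal("wrist");s=env.get_state();t=s["tcp_pos"];print(t)
q=s["orientation"];R=Rt.from_quat(np.r_[q[1:],q[0]]).as_matrix()
for e in(.033,.035,.037):
  for y in(-.007,.007):
    P=t+R@np.array([e,y,.0435]);print(e,y,proj(P,C).round(1),((proj(P,C)-[180,110])*3.3).round(0))
E
```

```text
[0.62472362 0.22392736 0.25926509]
0.033 -0.007 [[236.6 203.9]] [[187. 310.]]
0.033 0.007 [[275.6 203.9]] [[315. 310.]]
0.035 -0.007 [[236.6 198.6]] [[187. 292.]]
0.035 0.007 [[275.7 198.5]] [[316. 292.]]
0.037 -0.007 [[236.5 193.2]] [[186. 275.]]
0.037 0.007 [[275.7 193.2]] [[316. 274.]]
```

View pics/w7z.png

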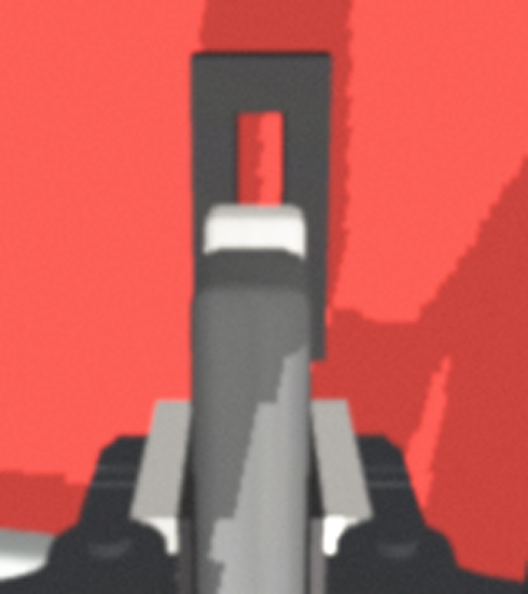

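```bash
python3 - <<'E'
from h import *
C=cal("wrist")
uv=np.array([(192,55),(330,55),(238,112),(284,112),(191,210),(328,355)])/3.3+[180,110]
P=onplane(uv,.024,C);print(P.round(4))
u=np.array([np.cos(np.radians(94)),np.sin(np.radians(94))])
e=(P[0]+P[1])[:2]/2;s=(P[2]+P[3])[:2]/2
print("holder centre",e-u*.045,s-u*.029)
env.movel([.55,.08,.27],.25)
env.reach([.5241,-.1339,.25],down(np.radians(77.5)))
env.movel([.5241,-.1339,.175],.1,stop_force=6)   # prong tips ~53mm? 
st()
env.dwell(.3);snap("wrist","w8");snap("scene","s8")
E
python3 -c "
import cv2,numpy as np
i=[cv2.resize(cv2.imread('pics/w8.png'),(400,300)),cv2.resize(cv2.imread('pics/s8.png')[150:270,160:320],(400,300))]
cv2.imwrite('pics/m2.png',np.hstack(i))"
```

```text
[[0.6051 0.2679 0.024 ]
 [0.6432 0.2706 0.024 ]
 [0.6188 0.2531 0.024 ]
 [0.6317 0.254  0.024 ]
 [0.6072 0.2241 0.024 ]
 [0.6505 0.1827 0.024 ]]
holder centre [0.6272791  0.22437365] [0.6272956  0.22463227]
{'time': np.float64(14.5583), 'tcp_pos': array([ 0.5246, -0.134 ,  0.1755]), 'force': array([-0.2081,  0.7489, -3.0546]), 'opening': np.float64(0.0128)}
```

View pics/m2.png

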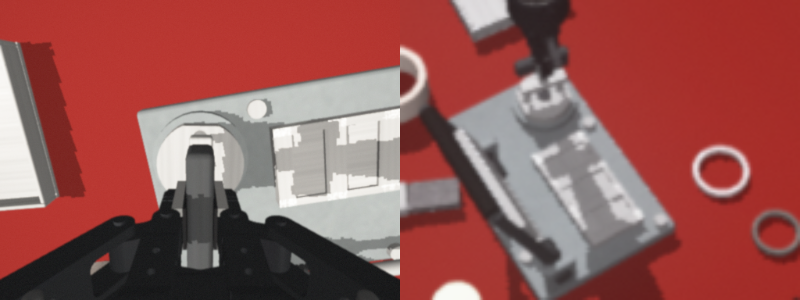

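```bash
python3 - <<'E'
from h import *
i=cv2.imread('pics/w8.png')[140:260,185:325];cv2.imwrite('pics/w8z.png',cv2.resize(i,None,fx=5,fy=5,interpolation=cv2.INTER_CUBIC))
E
```

```text
(no output)
```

View pics/w8z.png

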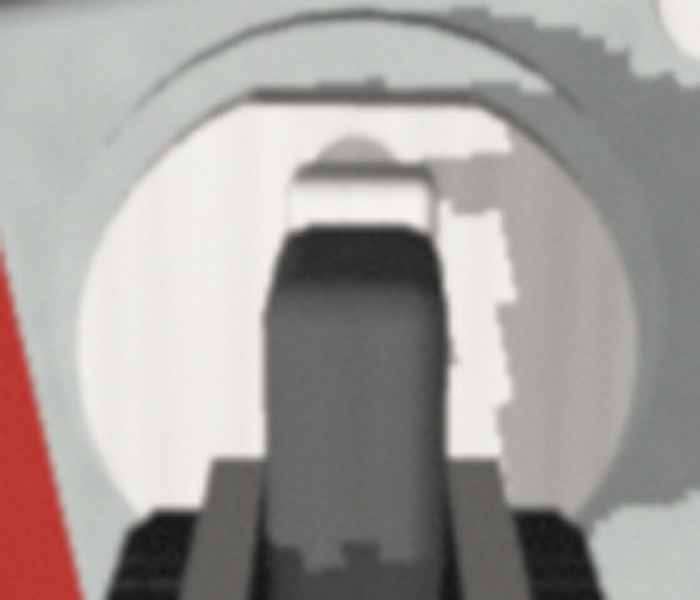

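```bash
python3 - <<'E'
from h import *
print(env.movel([.5241,-.1339,.1575],.03,stop_force=8));st("tcp_pos","force","torque")
E
```

```text
False
{'tcp_pos': array([ 0.5241, -0.134 ,  0.1575]), 'force': array([-0.612,  0.065, -3.568]), 'torque': array([-0.0196,  0.0503,  0.0679])}
```

```bash
cat > turn.py <<'E'
from h import *
P=[.5241,-.1339,.1575]
t0=env.get_state()["torque"][2]
for k,a in enumerate(np.arange(77.5-4,-30,-4)):
    env.movel(P,.05,rot=down(np.radians(a)))
    s=env.get_state();tz=s["torque"][2]
    y=Rt.from_quat(np.r_[s["orientation"][1:],s["orientation"][0]]).as_matrix()[:,1]
    print(a,round(np.degrees(np.arctan2(y[1],y[0])),1),np.round(s["force"],1),round(tz,2),np.round(s["tcp_pos"],4),round(s["time"],1))
    if abs(tz-t0)>1.0 or np.linalg.norm(s["force"])>25: break
E
python3 turn.py
```

```text
73.5 73.6 [ 0.3  0.6 -2.5] -0.02 [ 0.5242 -0.1339  0.1577] 15.9
69.5 69.7 [ 0.3 -0.5 -2.8] 0.05 [ 0.5242 -0.134   0.1576] 16.2
65.5 65.7 [-0.4  0.3 -2.1] 0.03 [ 0.5241 -0.134   0.1575] 16.4
61.5 61.7 [-0.3 -1.  -2.7] -0.01 [ 0.5242 -0.1339  0.1575] 16.7
57.5 57.7 [ 1.2 -0.7 -2.5] 0.07 [ 0.5242 -0.1338  0.1575] 16.9
53.5 53.7 [-0.4 -0.7 -2.7] -0.04 [ 0.5241 -0.1338  0.1575] 17.2
49.5 49.7 [-0.4 -0.1 -3.1] 0.05 [ 0.5241 -0.1338  0.1575] 17.4
45.5 45.7 [-1.3 -1.  -2.4] 0.02 [ 0.5242 -0.1337  0.1575] 17.7
41.5 41.7 [ 0.3 -0.  -2.6] 0.05 [ 0.5242 -0.1338  0.1575] 17.9
37.5 37.7 [-1.4  0.3 -2.9] -0.03 [ 0.5242 -0.1338  0.1575] 18.2
33.5 33.7 [ 0.4  0.4 -2.2] 0.02 [ 0.5242 -0.1338  0.1575] 18.4
29.5 29.7 [ 0.9  0.3 -2.9] 0.02 [ 0.5242 -0.1338  0.1575] 18.7
25.5 25.7 [ 0.   0.7 -2.5] 0.06 [ 0.5242 -0.1338  0.1575] 18.9
21.5 21.7 [ 0.4  1.6 -2.3] 0.01 [ 0.5242 -0.1338  0.1575] 19.2
17.5 17.7 [-0.4  1.3 -2.2] 0.0 [ 0.5242 -0.1338  0.1575] 19.4
13.5 13.7 [ 1.4  1.1 -2.5] 0.01 [ 0.5242 -0.1338  0.1575] 19.7
9.5 9.7 [ 1.8  1.2 -3.6] 0.07 [ 0.5242 -0.1339  0.1575] 19.9
5.5 5.8 [ 1.5  1.5 -2.2] 0.4 [ 0.5243 -0.1338  0.1576] 20.2
1.5 1.9 [ 0.8  0.4 -0.6] 1.84 [ 0.5243 -0.1336  0.1576] 20.4
```

```bash
python3 - <<'E'
from h import *
P=[.5241,-.1339,.1575]
env.movel(P,.05,rot=down(np.radians(8)));st("force","torque","opening")
print(env.movel([.5241,-.1339,.25],.1,stop_force=15));st("force","torque","opening","time")
env.movel([.5241,-.1339,.25],.1,rot=down(np.radians(4)))
env.reach([.49,-.04,.26],down(np.radians(4)))
import pickle
p,d,C=snap("wrist","w9");pickle.dump((p,d,C),open("pics/w9.pkl","wb"))
cv2.imwrite("pics/o9.png",cv2.resize(ortho(p,d,C,.474,.574,-.184,-.084,.0005,.046),None,fx=2,fy=2))
E
```

```text
{'force': array([ 1.1833, -0.162 , -2.2844]), 'torque': array([ 0.0155, -0.3084,  0.0272]), 'opening': np.float64(0.0128)}
False
{'force': array([-0.0174,  0.2274, -2.6551]), 'torque': array([-0.0242,  0.0771,  0.0392]), 'opening': np.float64(0.0132), 'time': np.float64(21.7833)}
```

View pics/w9.png

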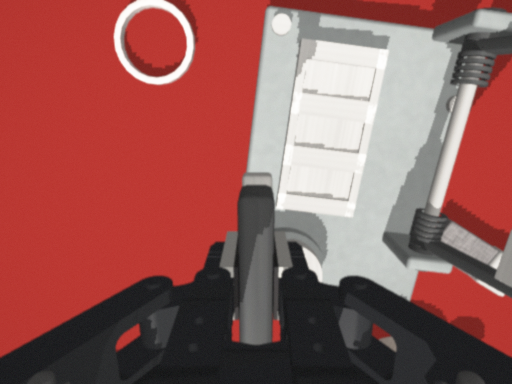

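View pics/o9.png

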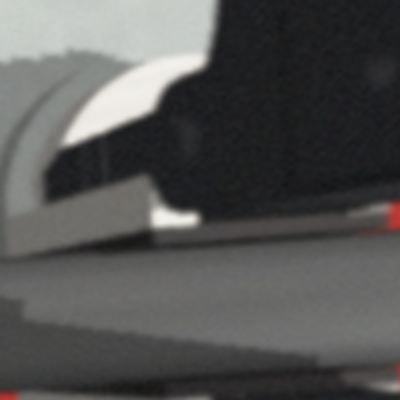

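```bash
python3 - <<'E'
from h import *
Q=down(np.radians(4))
env.reach([.56,.1,.27],Q)
env.movel([.6258,.2242,.27],.25)
env.movel([.6258,.2242,.165],.12)
r=env.movel([.6258,.2242,.132],.03,stop_force=6);s=st("force","torque","tcp_pos","time");print(r)
if s["tcp_pos"][2]<.135:
    env.grip(.045);st("force","opening")
    env.movel([.6258,.2242,.25],.1)
    env.reach([.5,.25,.35],down(np.pi/2))
    env.dwell(.2)
    p,d,C=snap("wrist","w10");T=snap("top","t10")
    cv2.imwrite("pics/o10.png",cv2.resize(ortho(T[0],T[1],T[2],.474,.574,-.184,-.084,.0005,.046),None,fx=2,fy=2))
    cv2.imwrite("pics/m10.png",np.hstack([cv2.resize(p,(512,384)),cv2.resize(T[0][90:250,110:330],(264,192)).repeat(2,0)]))
else: snap("wrist","w10f")
E
```

```text
{'force': array([-0.1838, -0.0726, -2.5923]), 'torque': array([0.0089, 0.0384, 0.0186]), 'tcp_pos': array([0.626 , 0.2242, 0.1322]), 'time': np.float64(26.225)}
False
{'force': array([ 0.2501, -0.0921, -0.1095]), 'opening': np.float64(0.0454)}
```

```bash
python3 - <<'E'
import cv2,numpy as np
a=cv2.imread('pics/w10.png');o=cv2.resize(cv2.imread('pics/o10.png'),(288,288))
o=np.vstack([o,np.zeros((96,288,3),np.uint8)]);cv2.imwrite('pics/m10.png',np.hstack([a,o]))
E
```

```text
(no output)
```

View pics/m10.png

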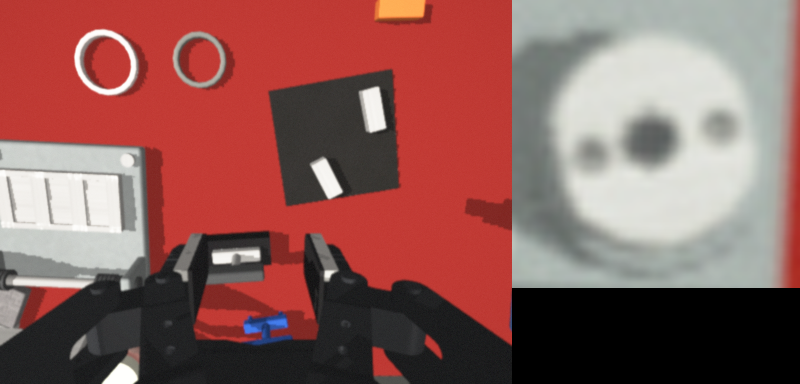

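Ring holes sit at -77° in the world, against -12.5° before, which gives a ring angle of about 1.30 (relative to the press axis), so it is locked. The spanner is back in its holder. Now the bars.

```bash
cat >> h.py <<'E'
def findbars(p,d,C,x0,x1,y0,y1,z,res=.0005,thr=150,amin=1400,amax=6500):
    im=ortho(p,d,C,x0,x1,y0,y1,res,z).astype(int)
    m=((im.min(-1)>thr)).astype(np.uint8)
    out=[]
    for c in cv2.findContours(m,cv2.RETR_EXTERNAL,cv2.CHAIN_APPROX_NONE)[0]:
        a=cv2.contourArea(c)
        if amin<a<amax:
            pts=c[:,0,:].astype(np.float32);W=np.c_[x1-pts[:,1]*res,y1-pts[:,0]*res].astype(np.float32)
            r=cv2.minAreaRect(W*1000);b=cv2.boxPoints(r)
            e=b[1]-b[0] if np.linalg.norm(b[1]-b[0])>np.linalg.norm(b[2]-b[1]) else b[2]-b[1]
            ang=np.degrees(np.arctan2(e[1],e[0]));ang=(ang+90)%180-90
            out.append((np.array(r[0])/1000,ang,sorted(r[1])))
    return out
E
python3 - <<'E'
from h import *
env.grip(.06)
env.reach([.46,.36,.28],down(np.pi/2));env.dwell(.2)
p,d,C=snap("wrist","w11")
for b in findbars(p,d,C,.39,.6,.25,.48,.020):print(b)
E
```

```text
(array([0.44176495, 0.38958752]), np.float32(15.67955), [21.257369995117188, 51.85539627075195])
(array([0.52423236, 0.33891745]), np.float32(28.442863), [22.165510177612305, 54.11302947998047])
(array([0.56277881, 0.25947467]), np.float32(-22.833618), [15.595069885253906, 65.96968841552734])
(array([0.56325507, 0.46070959]), np.float32(21.889565), [19.78424644470215, 66.57707214355469])
```

View pics/w11.png

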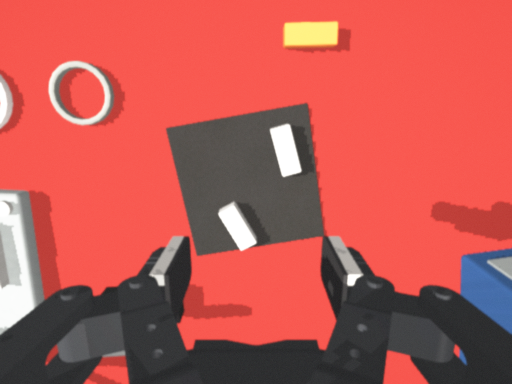

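```bash
cat >> h.py <<'E'
def pick(x,y,bang,zb,f=50,zup=.2):
    Q=down(np.radians(bang+90))
    env.reach([x,y,zup],Q);env.grip(.045,f)
    r=env.movel([x,y,zb+.079],.12,stop_force=8)
    env.grip(0,f);s=st("tcp_pos","opening","force");print("stopped",r)
    env.movel([x,y,zup],.15);st("opening","time")
def place(x,y,bang,zb,zup=.2):
    Q=down(np.radians(bang+90))
    env.reach([x,y,zup],Q)
    env.movel([x,y,zb+.095],.12)
    r=env.movel([x,y,zb+.0795],.03,stop_force=6);s=st("tcp_pos","force");print("stopped",r)
    env.grip(.03)
    env.movel([x,y,zup],.12);st("opening","time")
E
python3 - <<'E'
from h import *
pick(.4417,.3892,16.2,.004)
place(.5526,.0511,-2.55,.030)
env.reach([.47,.06,.28],down(np.pi/2));env.dwell(.2)
p,d,C=snap("wrist","w12")
E
```

```text
{'tcp_pos': array([0.4421, 0.3896, 0.084 ]), 'opening': np.float64(0.0185), 'force': array([-0.3099, -1.1066,  6.7186])}
stopped False
{'opening': np.float64(0.0183), 'time': np.float64(33.5917)}
{'tcp_pos': array([0.5524, 0.0512, 0.1099]), 'force': array([-0.2363,  0.3917,  5.7601])}
stopped True
{'opening': np.float64(0.0303), 'time': np.float64(37.4)}
```

View pics/w12.png

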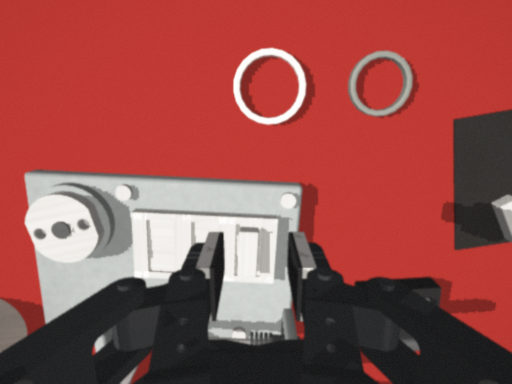

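```bash
python3 - <<'E'
from h import *
env.reach([.5,.33,.28],down(np.pi/2));env.dwell(.2)
p,d,C=snap("wrist","w13")
B=[b for b in findbars(p,d,C,.40,.58,.28,.45,.020) if 18<b[2][0]<25 and 47<b[2][1]<57];print(B)
(x,y),a,_=B[0]
pick(x,y,a,.004)
place(.5486,-.0409,-2.55,.030)
env.reach([.46,0,.30],down(np.pi/2));env.dwell(.2)
p,d,C=snap("wrist","w14")
cv2.imwrite("pics/o14.png",cv2.resize(ortho(p,d,C,.5,.6,-.1,.1,.0005,.046),None,fx=1.8,fy=1.8))
E
```

```text
[(array([0.5250022, 0.3385907]), np.float32(28.90918), [21.727886199951172, 53.437835693359375])]
{'tcp_pos': array([0.5255, 0.3389, 0.084 ]), 'opening': np.float64(0.0182), 'force': array([-0.8424,  0.0317,  6.3848])}
stopped False
{'opening': np.float64(0.0187), 'time': np.float64(42.75)}
{'tcp_pos': array([ 0.5484, -0.0408,  0.11  ]), 'force': array([-0.0109,  0.1048,  5.6019])}
stopped True
{'opening': np.float64(0.0298), 'time': np.float64(46.625)}
```

View pics/w14.png

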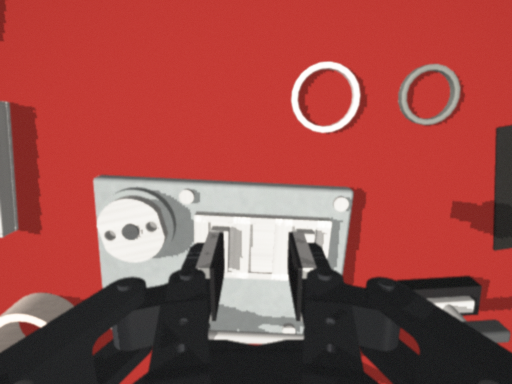

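View pics/o14.png

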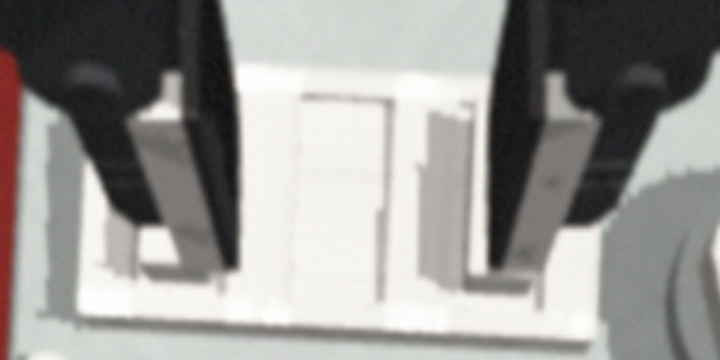

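```bash
python3 - <<'E'
from h import *
env.grip(.085)
env.reach([.435,.0,.25],down(np.pi/2));env.dwell(.2)
p,d,C=snap("wrist","w15")
im=ortho(p,d,C,.5,.6,-.1,.1,.0005,.046)
cv2.imwrite("pics/o15.png",cv2.resize(im,None,fx=1.8,fy=1.8))
W=cloud(d,C)
for x,y in((.5526,.0511),(.5486,-.0409)):
    m=(np.abs(W[...,0]-x)<.02)&(np.abs(W[...,1]-y)<.008);q=W[m];print(len(q),np.percentile(q[:,2],[5,25,50,75,95]).round(4))
E
```

```text
595 [0.0433 0.0439 0.0442 0.0447 0.0453]
607 [0.0434 0.044  0.0444 0.0448 0.0454]
```

View pics/o15.png

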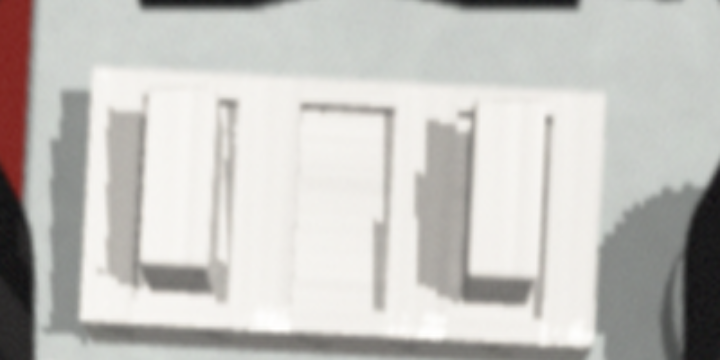

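Both bars lie flat in nests 2 and 0: tops measure 0.044 against a nominal 0.046, and the rim shows the same offset. Now I'll plan the lever arc.

```bash
cat > lever.py <<'E'
from h import *
TH=-.0445;u=np.array([np.cos(TH),np.sin(TH),0]);v=np.array([-np.sin(TH),np.cos(TH),0]);k=np.array([0,0,1.])
HG=np.array([.5506,.0051,0])+.095*u+.06*k
def wp(th,over=0.0,half=.002,pend=45):
    psi=th-np.radians(20);p=max(0,psi)/(np.pi/2)*np.radians(pend)
    bar=HG+.19*(-np.sin(psi)*u+np.cos(psi)*k)
    z=np.sin(p)*u-np.cos(p)*k          # tool z
    y=np.cos(p)*u+np.sin(p)*k          # tool y: rear/upper finger side
    x=np.cross(y,z)
    q=Rt.from_matrix(np.c_[x,y,z]).as_quat()
    # rear finger pad inner face at +y*opening/2: shift so it touches the bar
    pos=bar-y*(half+over)-z*.054
    return pos,np.r_[q[3],q[:3]]
E
python3 - <<'E'
from lever import *
s=env.get_state()["qpos"]
for th in np.linspace(0,1.92,9):
    P,q=wp(th);j=kin.inverse_kinematics(list(P),q);print(round(th,2),P.round(3),None if j is None else np.round(j,2))
C=cal("top");W=cloud(np.load("pics/top0.npy"),C)
for uv in((234,227),(234,249),(223,238),(201,231),(201,248),(191,240)):print(uv,W[uv[1],uv[0]].round(3))
m=(W[...,2]>.2)&(W[...,0]>.6)&(np.abs(W[...,1])<.08)&(W[...,0]<.8);q=W[m];print(len(q),np.percentile(q,[2,50,98],axis=0).round(3))
E
```

```text
0.0 [ 0.708 -0.002  0.293] [-0.62  0.69  0.87  1.52 -0.55  1.19  0.3 ]
0.24 [0.664 0.    0.303] [-0.67  0.59  0.86  1.62 -0.48  1.15  0.27]
0.48 [0.615 0.002 0.302] [-0.74  0.47  0.87  1.79 -0.42  1.01  0.23]
0.72 [0.565 0.004 0.29 ] [-0.84  0.32  0.87  1.99 -0.33  0.78  0.16]
0.96 [0.518 0.007 0.267] [-0.93  0.2   0.88  2.18 -0.22  0.54  0.04]
1.2 [0.479 0.008 0.234] [-1.01  0.14  0.89  2.36 -0.12  0.27 -0.08]
1.44 [0.447 0.01  0.193] None
1.68 [0.426 0.011 0.146] None
1.92 [0.416 0.011 0.097] None
(234, 227) [0.422 0.072 0.007]
(234, 249) [ 0.352  0.074 -0.004]
(223, 238) [0.388 0.108 0.009]
(201, 231) [0.413 0.179 0.006]
(201, 248) [0.358 0.179 0.009]
(191, 240) [0.384 0.21  0.015]
426 [[ 0.696 -0.079  0.21 ]
 [ 0.708  0.003  0.245]
 [ 0.721  0.078  0.251]]
```

```bash
python3 - <<'E'
from lever import *
for th in (1.2,1.44,1.68,1.92,1.97):
  for fl in(0,1):
    ok=[]
    for pe in range(-20,70,5):
        psi=th-np.radians(20)
        P,q=wp(th,pend=pe)
        if fl:
            R=Rt.from_quat(np.r_[q[1:],q[0]])*Rt.from_euler('z',np.pi);a=R.as_quat();q=np.r_[a[3],a[:3]]
        j=kin.inverse_kinematics(list(P),q)
        if j is not None: ok.append(int(pe*psi/(np.pi/2)))
    print(th,fl,ok)
P=[.4555,.009,.143]
for y in(90,0,-90,180):
    j=kin.inverse_kinematics(P,down(np.radians(y)));print(y,None if j is None else np.round(j,2))
E
```

```text
1.2 0 [-10, -8, -5, -2, 0, 2, 5, 8, 10, 13, 16, 18, 21, 24, 27, 29, 32]
1.2 1 [-10, -8, -5, -2, 0, 2, 5, 8, 10, 13, 16, 18, 21, 24, 27, 29, 32]
1.44 0 [-13, -10, -6, -3, 0, 3, 6, 10, 13, 17, 20, 24, 27]
1.44 1 [-13, -10, -6, -3, 0, 3, 6, 10, 13, 17, 20, 24, 27]
1.68 0 [-16, -12, -8, -4, 0, 4, 8, 12, 16, 21]
1.68 1 [-16, -12, -8, -4, 0, 4, 8, 12, 16, 21]
1.92 0 [-20, -15, -10, -5, 0, 5, 10, 15]
1.92 1 [-20, -15, -10, -5, 0, 5, 10, 15]
1.97 0 [-20, -15, -10, -5, 0, 5, 10, 15]
1.97 1 [-20, -15, -10, -5, 0, 5, 10, 15]
90 [-0.57  0.41  0.51  2.23 -0.35  0.59  1.76]
0 [-0.75  0.46  0.73  2.23 -0.54  0.62  0.38]
-90 [-1.06  0.84  1.29  2.25 -1.07  0.96 -0.65]
180 [ 0.34  0.43 -0.59  2.17  0.39  0.65  2.62]
```

```bash
cat >> lever.py <<'E'
Qv=down(np.pi/2+TH)
def tip(psid):
    ps=np.radians(psid);bar=HG+.19*(-np.sin(ps)*u+np.cos(ps)*k)
    b=np.clip(psid,0,90);br=np.radians(b)
    dz=np.interp(psid,[-20,-5,20],[-.015,-.015,0])
    sh=np.interp(psid,[40,90],[.011,.003])
    return bar+(.010*np.cos(br)+sh)*u+(.010*np.sin(br)+dz)*k+.073*k
E
python3 - <<'E'
from lever import *
for a in(-20,0,30,60,90):
    j=kin.inverse_kinematics(list(tip(a)),Qv);print(a,tip(a).round(3),None if j is None else np.round(j,2))
env.grip(0)
env.reach([.5,0,.37],Qv)
a=tip(-20)+.012*u
env.reach(list(a+.07*k),Qv)
print(env.movel(list(a),.1,stop_force=6));st()
snap("wrist","w16");snap("scene","s16")
i=cv2.imread('pics/s16.png')[130:290,140:340];cv2.imwrite('pics/s16z.png',cv2.resize(i,None,fx=4,fy=3.6))
E
```

```text
-20 [ 0.731 -0.003  0.297] [-0.5   0.66  0.68  1.44 -0.43  1.19  1.77]
0 [ 0.666 -0.     0.311] [-0.53  0.52  0.64  1.6  -0.34  1.13  1.72]
30 [0.57  0.004 0.303] [-0.6   0.34  0.61  1.84 -0.23  1.02  1.63]
60 [0.494 0.008 0.237] [-0.63  0.29  0.58  2.08 -0.22  0.83  1.61]
90 [0.459 0.009 0.143] [-0.58  0.41  0.51  2.22 -0.36  0.59  1.73]
False
{'time': np.float64(51.8417), 'tcp_pos': array([ 0.7437, -0.0037,  0.2973]), 'force': array([ 0.4487, -0.4672, -0.091 ]), 'opening': np.float64(-0.0002)}
```

View pics/s16z.png

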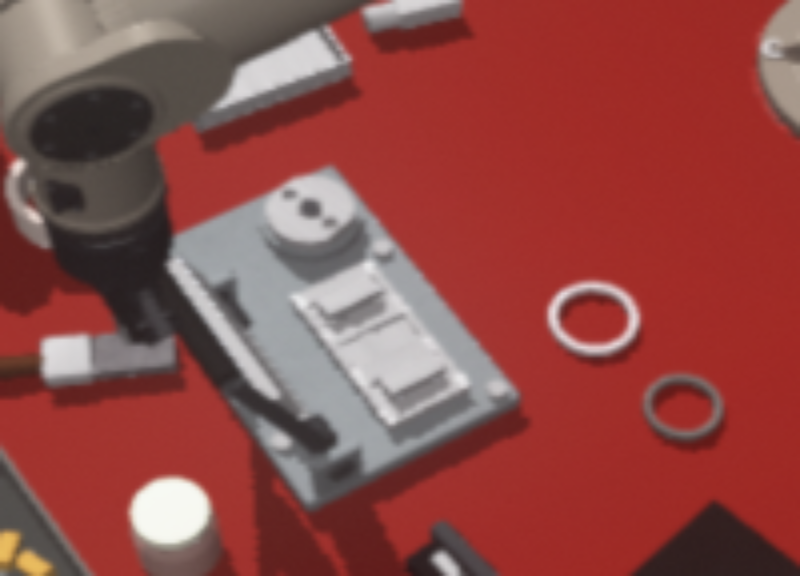

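View pics/w16.png

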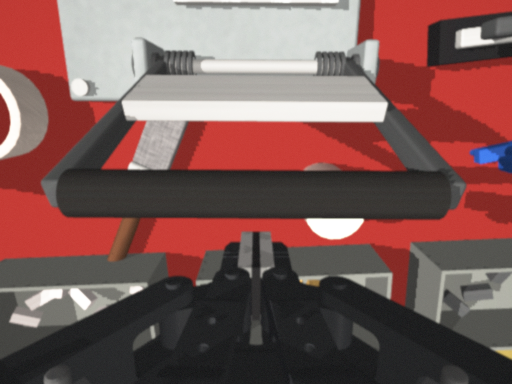

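The closed fingers (wrist pixel ~(255,240)) are behind the middle of the grip bar (row ~195). Pulling along the arc.

```bash
python3 - <<'E'
from lever import *
ok=True
for a in range(-20,86,6):
    r=env.movel(list(tip(a)),.12,rot=Qv)
    s=env.get_state();f=s["force"];print(a,np.round(f,1),s["tcp_pos"].round(3),round(s["time"],1))
    if np.linalg.norm(f)>40: ok=False;break
snap("wrist","w17");snap("scene","s17");snap("top","t17")
i=cv2.imread('pics/s17.png')[130:290,140:340];cv2.imwrite('pics/s17z.png',cv2.resize(i,None,fx=4,fy=3.6))
E
```

```text
-20 [ 1.9 -0.1 -0.2] [ 0.732 -0.003  0.297] 52.2
-14 [ 4.6 -0.4  3.6] [ 0.713 -0.002  0.304] 52.5
-8 [3.9 0.3 3. ] [ 0.693 -0.001  0.306] 52.8
-2 [ 2.2 -0.8  0.4] [ 0.673 -0.     0.309] 53.1
4 [ 2.6 -0.5 -1.4] [0.653 0.    0.313] 53.5
10 [ 3.8 -0.5 -2.5] [0.634 0.001 0.316] 53.8
16 [ 3.2  0.4 -1. ] [0.614 0.002 0.316] 54.1
22 [ 3.5 -1.1  1.2] [0.595 0.003 0.313] 54.4
28 [ 2.9 -0.   2.4] [0.577 0.004 0.306] 54.7
34 [1.7 0.3 3.9] [0.559 0.005 0.296] 55.0
40 [2.2 0.6 2.9] [0.543 0.006 0.285] 55.4
46 [ 1.6 -1.   3.9] [0.526 0.006 0.272] 55.7
52 [ 1.3 -0.4  4.2] [0.511 0.007 0.258] 56.0
58 [0.8 0.3 4.8] [0.498 0.007 0.243] 56.3
64 [-0.9  0.1  4.9] [0.486 0.008 0.226] 56.6
70 [-1.   0.3  5.6] [0.477 0.008 0.208] 57.0
76 [-2.4  0.3  5.1] [0.469 0.009 0.189] 57.3
82 [-0.9  1.3  5.3] [0.463 0.009 0.17 ] 57.6
```

View pics/s17z.png

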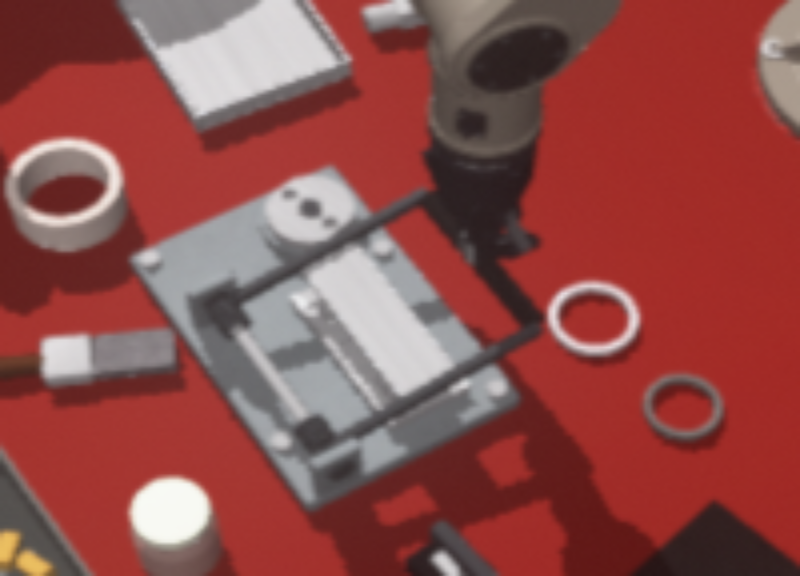

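View pics/w17.png

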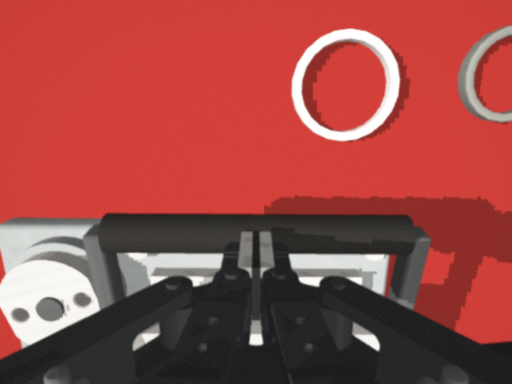

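```bash
python3 - <<'E'
from lever import *
env.movel(list(tip(88)),.08,rot=Qv);st("force","tcp_pos")
r=env.movel(list(tip(90)-.012*k),.03,rot=Qv,stop_force=14);s=st("force","tcp_pos","time")
print(r,"bar centre z if contact",s["tcp_pos"][2]-.083)
env.dwell(.4);st("force","tcp_pos")
snap("scene","s18");i=cv2.imread('pics/s18.png')[130:290,140:340];cv2.imwrite('pics/s18z.png',cv2.resize(i,None,fx=4,fy=3.6))
E
```

```text
{'force': array([0.4461, 0.3697, 5.5111]), 'tcp_pos': array([0.4604, 0.0093, 0.1505])}
{'force': array([-3.35  ,  0.4684, 18.3686]), 'tcp_pos': array([0.4599, 0.0092, 0.1409]), 'time': np.float64(58.575)}
True bar centre z if contact 0.057918713911732325
{'force': array([-3.6343, -0.7387, 16.6542]), 'tcp_pos': array([0.4599, 0.0092, 0.1411])}
```

View pics/s18z.png

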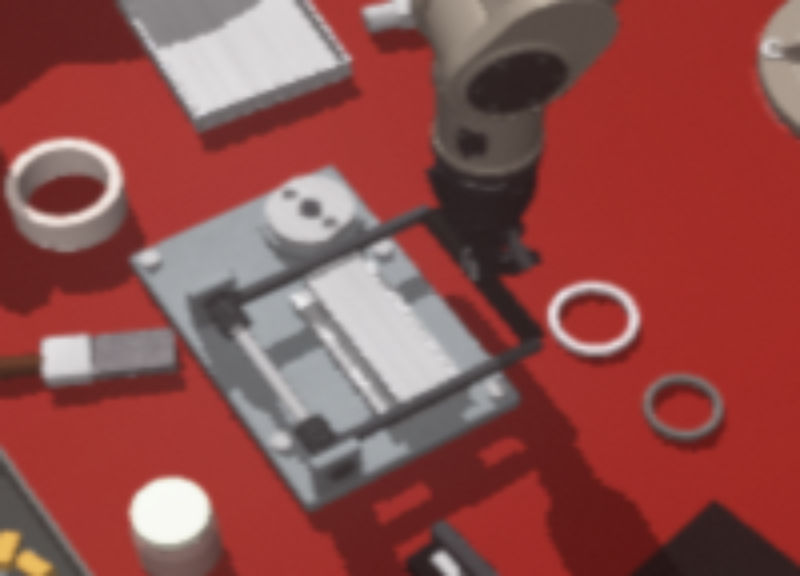

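```bash
python3 - <<'E'
from lever import *
for a in list(range(88,-21,-6))+[-20]:
    env.movel(list(tip(a)),.15,rot=Qv)
s=st("force","time")
env.movel(list(tip(-20)+.012*u),.1);st("force")
env.movel(list(tip(-20)+.012*u+.07*k),.2)
env.reach([.5,0,.37],Qv)
env.grip(.06)
env.reach([.435,.0,.25],down(np.pi/2));env.dwell(.2)
p,d,C=snap("wrist","w19")
im=ortho(p,d,C,.5,.6,-.1,.1,.0005,.046)
cv2.imwrite("pics/o19.png",cv2.resize(im,None,fx=1.8,fy=1.8))
snap("scene","s19");st("time")
T=snap("top","t19");W=cloud(T[1],T[2]);m=(W[...,2]>.2)&(W[...,0]>.6)&(np.abs(W[...,1])<.08)&(W[...,0]<.8);q=W[m];print(len(q),np.percentile(q,[2,50,98],axis=0).round(3))
E
```

```text
{'force': array([ 1.9727, -1.69  , -0.1521]), 'time': np.float64(64.6333)}
{'force': array([0.3335, 0.4632, 0.6017])}
{'time': np.float64(67.8667)}
422 [[ 0.697 -0.079  0.21 ]
 [ 0.708  0.003  0.245]
 [ 0.721  0.078  0.252]]
```

View pics/o19.png

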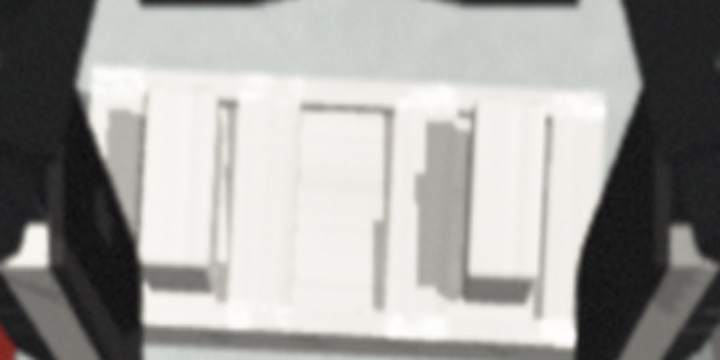

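View pics/s19.png

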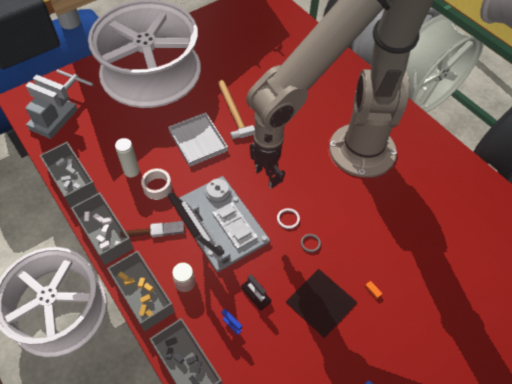

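```bash
python3 - <<'E'
from h import *
pick(.5515,.0507,-2.55,.030)
env.movel([.48,-.1,.2],.25)
place(.454+.005,-.367+.035,-8.3,.004)
env.reach([.46,-.1,.28],down(np.pi/2))
p,d,C=snap("wrist","w20")
E
```

```text
{'tcp_pos': array([0.552 , 0.0508, 0.1099]), 'opening': np.float64(0.0185), 'force': array([-1.361 ,  0.0836,  5.3017])}
stopped False
{'opening': np.float64(0.0185), 'time': np.float64(70.8333)}
{'tcp_pos': array([ 0.4589, -0.3318,  0.0839]), 'force': array([-0.4389, -0.258 ,  4.9613])}
stopped True
{'opening': np.float64(0.0301), 'time': np.float64(75.475)}
```

View pics/w20.png

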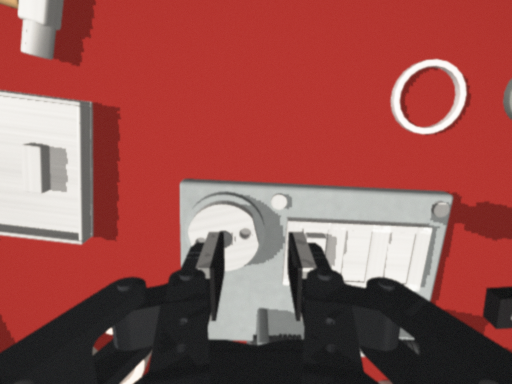

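The first bar is in the tray (at ~(37,168)), and the other is still in the right-hand nest (~(318,245)).

```bash
python3 - <<'E'
from h import *
pick(.5481,-.0405,-2.55,.030)
env.movel([.48,-.1,.2],.25)
place(.454-.005,-.367-.035,-8.3,.004)
env.reach([.45,-.1,.36],down(np.pi/2));env.dwell(.3)
snap("wrist","w21");
env.reach([.45,.3,.36],down(np.pi/2));env.dwell(.3)
T=snap("top","t21");snap("scene","s21");st("time","force")
cv2.imwrite("pics/t21z.png",cv2.resize(T[0][80:300,90:450],None,fx=2.2,fy=2.2,interpolation=cv2.INTER_CUBIC))
E
```

```text
{'tcp_pos': array([ 0.5486, -0.0406,  0.1099]), 'opening': np.float64(0.0183), 'force': array([-1.0115,  0.0469,  6.1589])}
stopped False
{'opening': np.float64(0.0187), 'time': np.float64(79.3917)}
{'tcp_pos': array([ 0.4489, -0.4018,  0.0839]), 'force': array([-0.7095,  0.8298,  5.1083])}
stopped True
{'opening': np.float64(0.0302), 'time': np.float64(83.9583)}
{'time': np.float64(87.55), 'force': array([-0.0124,  0.92  , -0.4007])}
```

View pics/t21z.png

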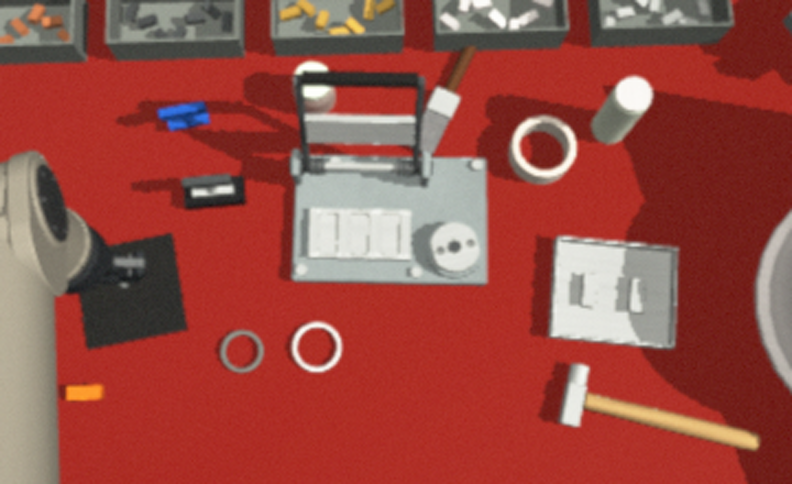

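View pics/s21.png

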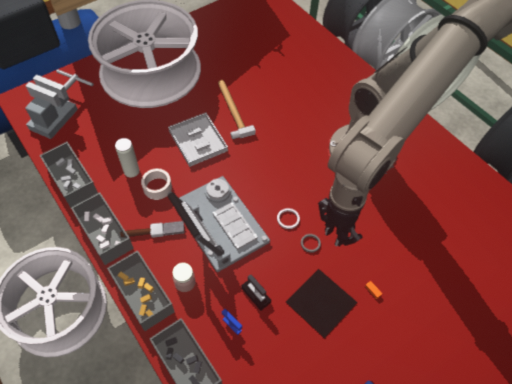

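View pics/w21.png

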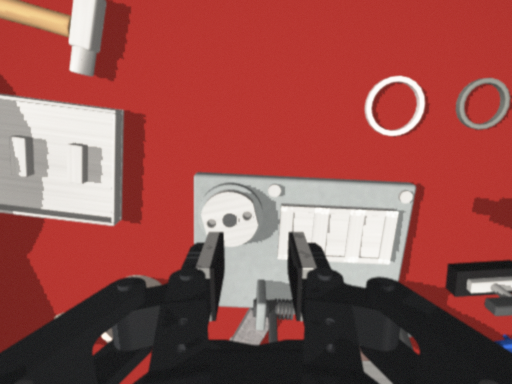

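Both bars are in the tray, the nests and mat are empty, the lever is up, the spanner is in its holder, and the bystanders are where they were. Handing in.

```bash
python3 -c "
from h import *
job.job_done();st('time')"
```

```text
the job is handed in; nothing more can be done
the job is handed in; nothing more can be done
```

The whole job is done and was handed in at about 88 s of the 210 s allowed. `job_done` gives no verdict, so what follows rests on my own checks.

- **Lock:** I turned the ring clockwise with the spanner until it hit a hard stop (torque jumped from about 0.05 to 1.8 N m). Holes seen afterwards put the ring at about 1.30 rad. That figure assumes the ring's zero lies along the press axis. The spanner is back upright in its holder.
- **Pressing:** Only two bars were present. They lay flat in the right-hand and left-hand nests, and I pulled the lever down to its stop on both together. The stop showed as the force rising from 5.5 to 18 N with the grip bar 58 mm above the bench (60 mm nominal). I then guided it back up, and the bar measured the same as before.
- **Tray:** In the last pictures both bars are in the tray and the nests and mat are empty. The bystanders and the blue and orange look-alikes look unmoved.

No check failed. The only disagreement was that the bar tops in the nests read 44 mm instead of 46 mm. That is within the 2 mm calibration error, and an earlier reading on the bed also came out low. I saw no bar knocked aside.

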